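# Find and press the concealed catch of the grooming organiser

## Task

The organiser's flap is held shut by a dog-proof catch: one of the five look-alike fields in the flat panel along its top is a hidden push button. Feel along the panel with light fingertip presses until one gives, press that one in so that the flap swings fully down by itself, then take the hand away. Do not touch the flap, and leave the saucer, box, brush and comb where they are.

Things in the scene. Friction and masses are not known exactly. Their poses are not given: they have to be found in the camera images.
- organiser: White plastic organiser screwed to the bench, 160 mm deep (its x), 272 wide (y), 120 high; origin at the centre of its underside; its x points from the flap to its open bins, z up; the flap faces away from the robot. Along its top above the flap: a flat panel of five pale grey square fields in a row, flush and exactly alike: four rigid blanks, one (not always the same) the concealed button.
- field1 (a point): centre of the upper face of panel field 1 (48 x 48 mm), at organiser (-48, 100, 120) mm; fixed to the organiser, axes as the organiser's. Fields are numbered 1 to 5 from the organiser's +y end to its -y end.
- field2 (a point): centre of the upper face of panel field 2 (48 x 48 mm), at organiser (-48, 50, 120) mm; fixed to the organiser, axes as the organiser's. Fields are numbered 1 to 5 from the organiser's +y end to its -y end.
- field3 (a point): centre of the upper face of panel field 3 (48 x 48 mm), at organiser (-48, 0, 120) mm; fixed to the organiser, axes as the organiser's. Fields are numbered 1 to 5 from the organiser's +y end to its -y end.
- field4 (a point): centre of the upper face of panel field 4 (48 x 48 mm), at organiser (-48, -50, 120) mm; fixed to the organiser, axes as the organiser's. Fields are numbered 1 to 5 from the organiser's +y end to its -y end.
- field5 (a point): centre of the upper face of panel field 5 (48 x 48 mm), at organiser (-48, -100, 120) mm; fixed to the organiser, axes as the organiser's. Fields are numbered 1 to 5 from the organiser's +y end to its -y end.
- catch (a joint): travel of the concealed button, m: 0 at rest (flush), 0.006 pressed straight down to its stop; it never tells which field it is. A spring returns it: it yields from about 1.4 N and reaches its stop at about 4.3 N. The flap comes free at about 0.004. The fingertips must press wholly inside its 48 mm square, or they rest on a rigid neighbour.
- flap (a joint): angle of the teal flap that closes the organiser's own -x face, rad: 0 shut and upright, 1.45 fully down (its stop, nearly level). Hinged along its lower edge 20 mm above the bench. Once the catch lets go, a weak damped spring swings it down by itself in about 1 s.
- flap_edge (a point): middle of the free (upper) edge of the teal flap, a plate 246 mm wide (y), 84 mm high, 5 mm thick; shut, this point is at organiser (-77.5, 0, 105) mm. Down, it reaches about 90 mm out from the organiser's front at 20 to 35 mm above the bench. Not to be touched.
- saucer: empty stoneware saucer, 120 mm across, 20 mm high, loose; origin at the centre of its underside. Stands beyond the organiser's +y end. Leave it.
- pcbox: transparent polycarbonate box with lid, 115 x 95 mm, 75 mm high, loose; origin at the centre of its underside. Stands beyond the organiser's -y end. Leave it.
- brush: orange silicone brush, 110 x 60 mm, 42 mm high with its loop, loose; origin at the centre of its underside, long along its x. Lies beyond the organiser's bins, on the robot's side. Leave it.
- comb: double-sided steel comb, 170 x 40 mm, 6 mm thick, loose; origin at the centre of its underside, long along its x. Lies beyond the organiser's bins, on the robot's side. Leave it.

How it is judged:
On the way, in this order (a step that is already met when the one before it is completed fails the run):
1. the concealed button is pressed in (value of joint catch above 0.003 m), for 0.04 s.
2. the flap has swung fully down (value of joint flap above 1.3 rad), for 0.2 s.
At the end, for the whole second after the job is handed in: The flap is down (over 1.3 rad), the button is back flush (within 1.5 mm), and the saucer, box, brush and comb are within 20 mm of where they stood (value of joint flap above 1.3 rad and value of joint catch below 0.0015 m and distance of each of saucer, pcbox, brush, comb from where it was at the start of the episode below 0.02 m); the robot touches nothing.
It fails at once if the robot touches the flap (over 2 N) (contact force between any of the arm, the fingers and flap above 2 N).
It fails at once if the fingers press on anything with more than 50 N: not a light press (contact force between the fingers and anything else above 50 N).
It fails at once if the saucer, box, brush or comb is moved or lifted by more than 20 mm (distance of any of saucer, pcbox, brush, comb from where it was at the start of the episode above 0.02 m).
It also fails if it takes over 54 s, if anything falls off the work surface, if the arm or the gripper's body presses on something with over 40 N, if the wrist force passes 120 N, or if a joint passes its speed limit or range.

## Robot

A 7-joint arm with a two-finger parallel gripper is mounted at the origin on the work surface. World frame = base frame: x ahead of the robot, y to its left, z up, the work surface at z = 0. Lengths are in m, angles in rad, forces in N, time in s.
With the tool pointing down it reaches from about 0.4 to 0.875 m from the base axis. Payload 19.3 kg.
Tool frame: the origin (TCP) lies on the centre line of the jaws, within the pads' length; the fingertips stand 8 mm ahead of it and the grasp point (between the pads) lies 11 mm behind it; z points along the fingers, y is the line along which they close (so a half turn about z gives the same grasp; the last joint's range is limited). The gripper opens to 85 mm and grips with 20 to 120 N. Pads are 22 mm wide; open, the fingers measure 114 mm over their backs; the gripper's body (76 mm by 85 mm) begins 54 mm behind the grasp point. The pads swing forward as they close: fully open they stand 13 mm farther back than shut.
Start: joints at [1.075, 0.521, -0.036, 1.599, 0.021, 1.021, -0.113], TCP at [0.258, -0.569, 0.218] pointing down, gripper open.
Joint ranges: [-2.91, 2.91], [-0.3, 2.13], [-1.5, 1.42], [0.17, 2.43], [-1.26, 4.41], [0.16, 1.93], [-2.52, 2.52]. Speed limits (rad/s): [1.89, 1.89, 2.39, 2.39, 3.01, 3.01, 3.01].

## Interface

Orientations are given as [roll, pitch, yaw] about the fixed x, y, z axes, in that order (R = Rz(yaw) Ry(pitch) Rx(roll)).
In Python, from workcell import status, grab_frame, camera_params, bot, search_frame, silhouettes gives the robot as it stands.
- The arm moves only by the shell command python3 -m creep 'ROWS' [FORCE]. ROWS is JSON, a list of rows, each a list of 5 numbers: the shift along the tool's x, y, z in units of 60 mm (1.0 is 60 mm), then the turn about the tool's z in units of 8 degrees (1.0 is 8 degrees), then the opening, from 0 (shut) to 1 (fully open). In form: [[x, y, z, twist, hand], ...]. A call has 1 to 5 rows; each row is the pose to reach, as a shift and turn from the pose commanded when the call began, along the tool's axes at that moment; what a row does not reach only later rows make up. A row lasts 1/8 s, in which the tool goes at most 62.5 mm and 10.7 degrees, less where a joint would pass 70% of its speed; a pose out of reach is approached as far as the arm can. A call with a gripper value outside its range is refused whole. The fingers move at their own pace and stop on an object; FORCE is the grip in N (left out, the last holds). Time passes only in rows, so rows that repeat a pose let the fingers close. It gives the time, the measured TCP pose, the force, the opening and the grip force at its end, in the units of the state.
- status.observe(): the state, without advancing time (a new reading comes with each control period).
- grab_frame(name): name is "side" or "top" or "wrist"; returns the picture (400x640x3 uint8, blue, green, red); there is no depth.
- camera_params(name): a dict with "K" (3x3 intrinsics, pixels), "rvec" (rotation vector, rad) and "tvec" (3), from world to camera coordinates, as OpenCV has them; the wrist camera has in their place "tool_from_camera" (4x4, takes a point from camera to tool coordinates, whose origin is the TCP and whose axes are the flange's). Camera axes: x right, y down, z forward; pixel columns grow to the right and rows downward; lengths in m; the calibration is good to about 2 mm. A picture is of the moment at which its call begins: read the wrist's pose just before it. camera_params takes no time and is no camera call.
- bot.job_done(): hands the job in; it is judged then, once.
Trained networks look in the newest picture that a camera, given by its name, has taken for a name from the list of things; names that differ only in an ending like _2 or _b are one class to them, and where a whole thing is asked for, a point or a joint stands for the part that bears it (a point fixed in the world has none). Each returns a list of dicts, best first, with "p" (0 to 1); they miss things now and then, are a little off and sometimes report something else, mostly with a low value. They report only what shows in the picture. A call takes as long as a camera call.
- search_frame(camera, name): "extent" ([left, top, right, bottom] as shares, 0 to 1, of the picture: columns of its width, rows of its height, round what is visible of it).
- silhouettes(camera, name): "mask" (400x640 bool, what is visible of it) and "extent" ([left, top, right, bottom] as shares, 0 to 1, of the picture: columns of its width, rows of its height, round what is visible of it).
The state is a dict: "clock": time; "qpos": joint angles; "qd": joint speeds; "joint_efforts": joint torques, N m; "position": TCP position; "tool_rot": TCP orientation; "force": force on the tool from outside, world axes, zero at the start; "moment": the same for the moment, N m; "grip_width": finger opening in m; "finger_force": force on a finger pad.
Only numpy, scipy, OpenCV 4.12 (cv2) and the standard library are available. Lean on these libraries where they do the work, as an engineer would, in place of code of your own. Each camera call takes 0.05 s, during which the arm holds its last target. There are 200 camera calls.

## Working session

There is one attempt and no reset: what is moved stays moved. The work goes in short steps, Python scripts to look and compute and a shell command to move; the robot and the scene stay as the last step left them, time stands still between calls to the robot, and variables do not carry over. Pictures are saved under pics/ and viewed, at most 10 in all, crops included, and the job is handed in when it is done.

```bash
mkdir -p pics; python3 - <<'E'
from workcell import *
import cv2
s=status.observe();print({k:s[k] for k in('clock','position','tool_rot','force','grip_width')})
for c in('top','side'):
    cv2.imwrite(f'pics/{c}0.png',grab_frame(c))
    for n in('organiser','flap','field1'):
        print(c,n,[(round(d['p'],2),[round(float(v)*k) for v,k in zip(d['extent'],(640,400,640,400))]) for d in search_frame(c,n)][:5])
E
```

```text
{'clock': 0.0, 'position': array([ 0.25796615, -0.56888185,  0.21741457]), 'tool_rot': array([-3.14044379e+00,  1.06265857e-04,  4.25820806e-01]), 'force': array([-0.31520965,  0.34387395, -0.01340608]), 'grip_width': 0.0853575945856552}
top organiser [(0.67, [281, 158, 409, 255])]
top flap []
top field1 [(0.89, [281, 156, 412, 251])]
side organiser [(0.98, [266, 134, 381, 262])]
side flap []
side field1 [(0.92, [261, 135, 383, 264])]
```

View pics/top0.png

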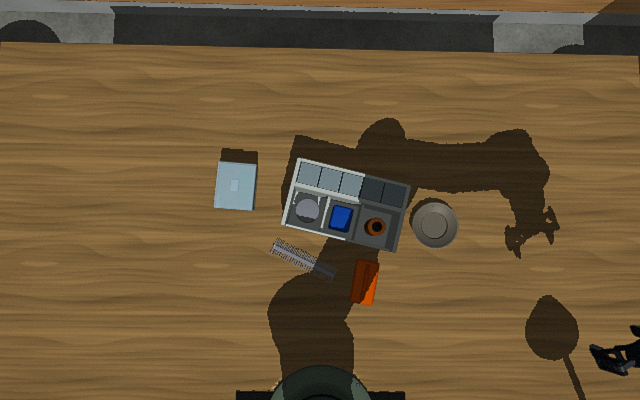

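View pics/side0.png

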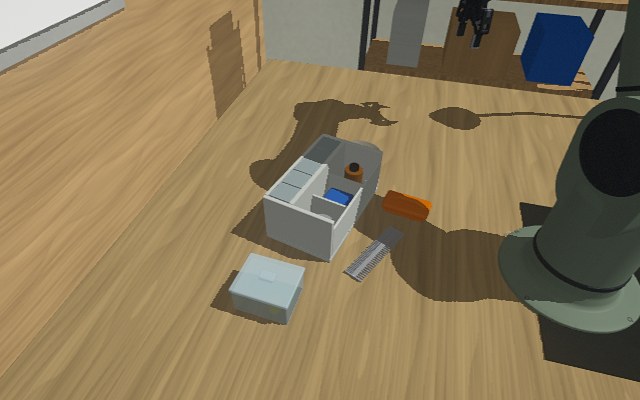

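Top view: the organiser's rim corners are near (300,158), (411,185), (397,251) and (282,224). The panel is along the upper edge, with field 5 at left (box side) and field 1 at right (saucer side). I'll fit its pose to the masks.

```bash
cat >h.py <<'E'
import numpy as np,cv2
from workcell import *
def proj(P,c):
    p=camera_params(c);return cv2.projectPoints(np.float64(P).reshape(-1,3),np.float64(p['rvec']),np.float64(p['tvec']),np.float64(p['K']),None)[0][:,0]
def ray(uv,z,c):
    p=camera_params(c);R=cv2.Rodrigues(np.float64(p['rvec']))[0];C=-R.T@np.ravel(p['tvec']);d=R.T@np.linalg.inv(p['K'])@[*uv,1];return C+d*(z-C[2])/d[2]
def world(P,q):
    c,s=np.cos(q[2]),np.sin(q[2]);P=np.float64(P).reshape(-1,3);return P@np.array([[c,-s,0],[s,c,0],[0,0,1]]).T+[q[0],q[1],0]
E
python3 - <<'E'
from h import *
from scipy.optimize import minimize
C=[ray(u,.12,'top') for u in((300,158),(411,185),(397,251),(282,224))]
print(np.round(C,3),[np.linalg.norm(C[i]-C[i-1]).round(3) for i in range(4)])
m={}
for c in('top','side'):
    grab_frame(c);d=silhouettes(c,'organiser');m[c]=d[0]['mask'].astype(np.uint8);print(c,d[0]['p'],m[c].sum())
V=[[x,y,z] for x in(-.08,.08) for y in(-.136,.136) for z in(0,.12)]
def cost(q,cs=('top','side')):
    t=0
    for c in cs:
        h=cv2.convexHull(np.float32(proj(world(V,q),c)))
        im=np.zeros((400,640),np.uint8);cv2.fillConvexPoly(im,np.int32(np.round(h*16)),255,cv2.LINE_AA,4)
        t+=np.abs(im/255.-m[c]).sum()
    return t
c0=np.mean(C,0);e=C[1]-C[0];q0=[c0[0],c0[1],np.arctan2(e[1],e[0])-np.pi/2]
print('q0',np.round(q0,4),cost(q0))
for cs in(('top',),('side',),('top','side')):
    r=minimize(cost,q0,(cs,),method='Nelder-Mead',options=dict(initial_simplex=[q0,*(np.array(q0)+np.diag([.01,.01,.06]))]))
    print(cs,np.round(r.x,4),r.fun)
q=r.x;np.save('q.npy',q)
F=[[-.048,y,.12] for y in(.1,.05,0,-.05,-.1)];print(np.round(world(F,q),4),np.degrees(q[2]))
out=[]
for c,(x,y) in(('top',(260,130)),('side',(240,110))):
    im=grab_frame(c)
    im=cv2.resize(im[y:y+140,x:x+180],None,fx=4,fy=4,interpolation=cv2.INTER_CUBIC)[:, :400 if 0 else 720]
    for P,col in((F,(0,0,255)),(V,(0,255,0))):
        for u in proj(world(P,q),c):cv2.circle(im,tuple(np.int32((u-[x,y]+.5)*4)),3,col,-1)
    out.append(cv2.resize(im,(390,303)) if 0 else im)
cv2.imwrite('pics/fit.png',cv2.resize(np.vstack(out),None,fx=.53,fy=.53,interpolation=cv2.INTER_AREA))
E
```

```text
[[ 0.633  0.057  0.12 ]
 [ 0.574 -0.201  0.12 ]
 [ 0.422 -0.168  0.12 ]
 [ 0.48   0.096  0.12 ]] [np.float64(0.158), np.float64(0.264), np.float64(0.156), np.float64(0.269)]
top 0.59 5803
side 0.72 8317
q0 [ 0.5276 -0.0539 -3.367 ] 4803.709803921569
('top',) [ 0.5272 -0.0506 -3.3625] 2737.3176470588237
('side',) [ 0.5296 -0.0517 -3.3689] 1864.8862745098038
('top', 'side') [ 0.5286 -0.0508 -3.3712] 4644.945098039216
[[ 0.5526 -0.1591  0.12  ]
 [ 0.564  -0.1104  0.12  ]
 [ 0.5754 -0.0617  0.12  ]
 [ 0.5867 -0.013   0.12  ]
 [ 0.5981  0.0357  0.12  ]] -193.15665287494764
```

View pics/fit.png

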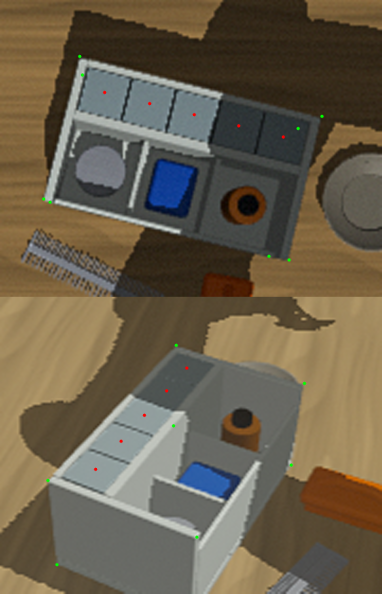

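The projected corners and field centres sit on the real ones to about 2 mm. I'll travel at safe height, close the hand, and square it with the fields (twist +37.6° = 4.7 units).

```bash
python3 -m creep '[[0.8,-0.45,0,0.94,0],[1.6,-0.9,0,1.88,0],[2.4,-1.35,0,2.82,0],[3.2,-1.8,0,3.76,0],[4.0,-2.3,0,4.7,0]]' 20; cat >g.py <<'E'
import sys
from h import *
from scipy.spatial.transform import Rotation as R
s=status.observe();q=np.load('q.npy');n=int(sys.argv[1])
T=R.from_euler('xyz',s['tool_rot']).as_matrix();t=world([-.048,.15-.05*n,.12],q)[0]
d=T.T@(t-s['position'])-[0,0,.008]
print('clock',round(s['clock'],2),'pos',np.round(s['position'],4),'rpy deg',np.degrees(s['tool_rot']).round(1),'F',np.round(s['force'],2),'to tip contact units',np.round(d/.06,3),'grip',s['grip_width'],'q',np.round(s['qpos'],2))
E
python3 g.py 1
```

```text
clock: 1.32
position: [0.4206, -0.3429, 0.2181]
tool_rot: [3.141, -0.0, -0.235]
force: [1.5, -0.7, 0.2]
grip_width: 0.0001
finger_force: 0.0
clock 1.32 pos [ 0.4206 -0.3429  0.2181] rpy deg [180.   -0.  -13.5] F [ 1.55 -0.73  0.23] to tip contact units [ 1.425 -3.493  1.502] grip 6.047745020892458e-05 q [ 0.53  0.39  0.06  1.82 -0.03  0.93 -1.21]
```

```bash
python3 -m creep '[[0.3,-0.7,0,0,0],[0.6,-1.4,0,0,0],[0.9,-2.1,0,0,0],[1.2,-2.8,0,0,0],[1.42,-3.5,0,0,0]]'; python3 -m creep '[[0,0,0.4,0,0],[0,0,0.8,0,0],[0,0,1.1,0,0],[0,0,1.1,0,0],[0,0,1.1,0,0]]'; python3 g.py 1
```

```text
clock: 1.95
position: [0.5515, -0.1581, 0.2181]
tool_rot: [-3.142, -0.0, -0.23]
force: [-0.1, 0.3, 0.3]
grip_width: 0.0002
finger_force: 0.0
clock: 2.58
position: [0.551, -0.1595, 0.1527]
tool_rot: [-3.142, -0.001, -0.231]
force: [-0.4, -0.4, 0.0]
grip_width: 0.0001
finger_force: 0.0
clock 2.58 pos [ 0.551  -0.1595  0.1527] rpy deg [-180.    -0.   -13.2] F [-0.41 -0.41  0.03] to tip contact units [ 0.024 -0.014  0.412] grip 9.036261674363176e-05 q [ 0.18  0.52 -0.    1.8   0.    0.82 -1.63]
```

```bash
python3 -m creep '[[0.02,-0.01,0.2,0,0],[0.02,-0.01,0.36,0,0],[0.02,-0.01,0.36,0,0],[0.02,-0.01,0.36,0,0]]' | egrep 'pos|forc'; for i in 1; do python3 -m creep '[[0,0,0.03,0,0],[0,0,0.03,0,0]]'| egrep 'pos|forc'; python3 -m creep '[[0,0,0.03,0,0],[0,0,0.03,0,0]]'| egrep 'pos|forc'; done
```

```text
position: [0.552, -0.1591, 0.1305]
force: [-0.5, 0.1, -1.0]
finger_force: 0.0
position: [0.5519, -0.1591, 0.1286]
force: [0.2, 1.2, -0.1]
finger_force: 0.0
position: [0.5519, -0.1591, 0.1267]
force: [-0.3, -0.8, -0.1]
finger_force: 0.0
```

```bash
python3 -m creep '[[0,0,0.02,0,0],[0,0,0.02,0,0]]'| egrep 'pos|^forc'; python3 -m creep '[[0,0,0.02,0,0],[0,0,0.02,0,0]]'| egrep 'pos|^forc'
```

```text
position: [0.5519, -0.1591, 0.1255]
force: [-0.5, 0.4, -0.4]
position: [0.5519, -0.1591, 0.1243]
force: [0.8, -0.5, -0.1]
```

```bash
python3 -m creep '[[0,0,0.02,0,0],[0,0,0.02,0,0]]'| egrep 'pos|^forc'; python3 -m creep '[[0,0,0.02,0,0],[0,0,0.02,0,0]]'| egrep 'pos|^forc'; python3 g.py 1
```

```text
position: [0.5519, -0.1591, 0.1231]
force: [-0.7, -0.7, 0.4]
position: [0.5519, -0.1591, 0.1219]
force: [0.4, -0.2, 0.1]
clock 4.58 pos [ 0.5519 -0.1591  0.1219] rpy deg [-180.     0.   -13.2] F [ 0.41 -0.25  0.14] to tip contact units [ 0.011 -0.003 -0.102] grip 9.314494745063048e-05 q [ 0.18  0.56 -0.01  1.82  0.    0.76 -1.63]
```

```bash
python3 - <<'E'
from h import *
a=grab_frame('side')[80:240,200:420];b=grab_frame('wrist')
a=cv2.resize(a,None,fx=2.2,fy=2.2,interpolation=cv2.INTER_CUBIC);b=cv2.resize(b,(300,188));
o=np.zeros((352,790,3),np.uint8);o[:,:484]=a;o[:188,488:788]=b;cv2.imwrite('pics/c1.png',o)
E
```

```text
(no output)
```

View pics/c1.png

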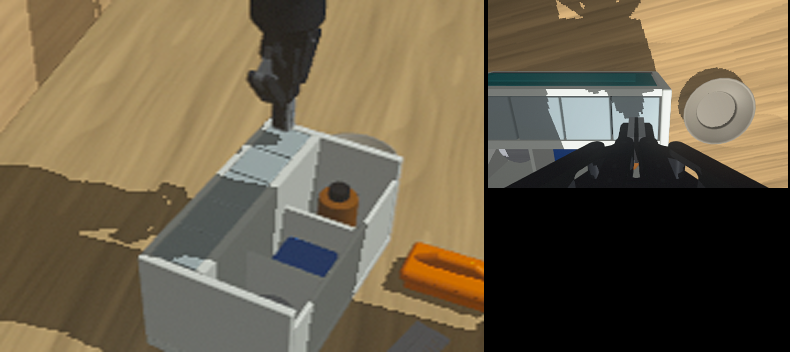

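The wrist view shows the tips on or just above field 1, and a teal strip beyond the front edge. I'll check whether that strip is the flap shut, or already down.

```bash
cat >w.py <<'E'
from h import *
from scipy.spatial.transform import Rotation as R
def wproj(P):
    s=status.observe();T=np.eye(4);T[:3,:3]=R.from_euler('xyz',s['tool_rot']).as_matrix();T[:3,3]=s['position']
    p=camera_params('wrist');M=np.linalg.inv(T@np.array(p['tool_from_camera']))
    x=(M[:3,:3]@world(P,np.load('q.npy')).T).T+M[:3,3];u=x@np.array(p['K']).T;return u[:,:2]/u[:,2:]
E
python3 - <<'E'
from w import *
a=1.45
P=[[-.08,.136,.12],[-.08,0,.12],[-.024,.125,.12],[-.0775,.123,.105],[-.0775,0,.105],[-.08-.085*np.sin(a),.123,.02+.085*np.cos(a)],[-.08-.085*np.sin(a),0,.02+.085*np.cos(a)]]
print(wproj(P).round())
im=grab_frame('wrist');g=im.astype(int)
T=(g[:,:,0]>g[:,:,2]+30)&(g[:,:,1]>g[:,:,2]+30);print([(c,np.where(T[:,c])[0][[0,-1]]) for c in(50,150,250,330) if T[:,c].any()])
h=im[90:400,180:480];cv2.imwrite('pics/w1.png',cv2.resize(h,None,fx=1.8,fy=1.8))
t=[]
for i in range(8):
    grab_frame('wrist');t.append(status.observe()['force'])
print(np.mean(t,0).round(2),np.std(t,0).round(2),status.observe()['clock'])
E
```

```text
[[392. 189.]
 [ 93. 189.]
 [363. 297.]
 [359. 186.]
 [112. 186.]
 [350.  23.]
 [155.  23.]]
[(50, array([156, 182])), (150, array([156, 182])), (250, array([157, 182])), (330, array([181, 182]))]
[ 0.08  0.31 -0.24] [0.28 0.58 0.5 ] 5.125
```

View pics/w1.png

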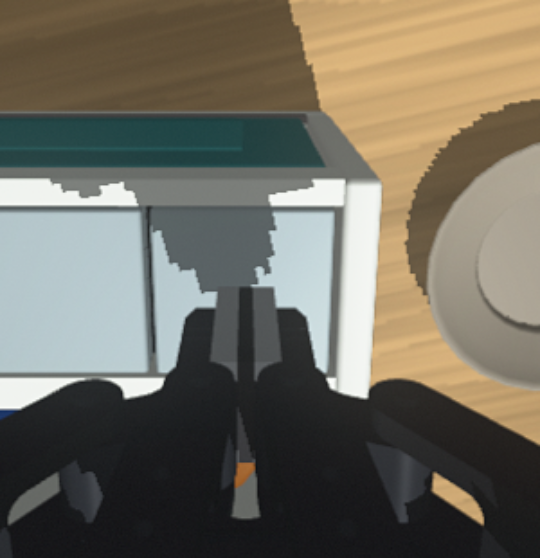

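Flap still shut (a down flap would reach row 23; the strip spans 156–182). The corner at (391,190) matches the prediction (392,189), so the pose is right. The tips just haven't touched yet, so I'll keep descending.

```bash
cat >f.py <<'E'
from h import *
t=[]
for i in range(4): grab_frame('side');t.append(status.observe()['force'])
s=status.observe();print(round(s['clock'],2),'z',s['position'][2].round(4),'F',np.mean(t,0).round(2))
E
python3 -m creep '[[0,0,0.02,0,0],[0,0,0.02,0,0]]'>/dev/null; python3 f.py;python3 -m creep '[[0,0,0.02,0,0],[0,0,0.02,0,0]]'>/dev/null; python3 f.py; python3 g.py 1
```

```text
5.58 z 0.1208 F [-0.17 -0.08 -0.42]
6.03 z 0.1196 F [ 0.02 -0.02 -0.11]
clock 6.03 pos [ 0.5519 -0.1591  0.1196] rpy deg [-180.     0.   -13.2] F [-0.42 -0.35 -0.57] to tip contact units [ 0.011 -0.003 -0.14 ] grip -0.00032751186257015793 q [ 0.18  0.56 -0.01  1.82  0.    0.75 -1.63]
```

```bash
python3 - <<'E'
from w import *
p=camera_params('wrist');C=np.array(p['tool_from_camera']);print(C.round(3));M=np.linalg.inv(C)
for x in(-.011,0,.011):
  for z in(-.01,0,.008):
    v=np.array(p['K'])@(M@[x,0,z,1])[:3];print(x,z,(v[:2]/v[2]).round(1))
print('field1 pts',wproj([[-.048,.1,.12],[-.072,.1,.12],[-.024,.1,.12]]).round())
im=grab_frame('wrist')[200:330,240:400];cv2.imwrite('pics/w2.png',cv2.resize(im,None,fx=4,fy=4))
E
```

```text
[[ 0.001 -0.958 -0.286  0.073]
 [ 1.     0.001  0.     0.001]
 [ 0.    -0.286  0.958 -0.156]
 [ 0.     0.     0.     1.   ]]
-0.011 -0.01 [313.  287.7]
-0.011 0 [313.1 277.2]
-0.011 0.008 [313.3 269.5]
0 -0.01 [312.9 266. ]
0 0 [313.1 256.4]
0 0.008 [313.3 249.5]
0.011 -0.01 [312.9 243.4]
0.011 0 [313.1 234.9]
0.011 0.008 [313.2 228.8]
field1 pts [[313. 256.]
 [313. 207.]
 [313. 300.]]
```

View pics/w2.png

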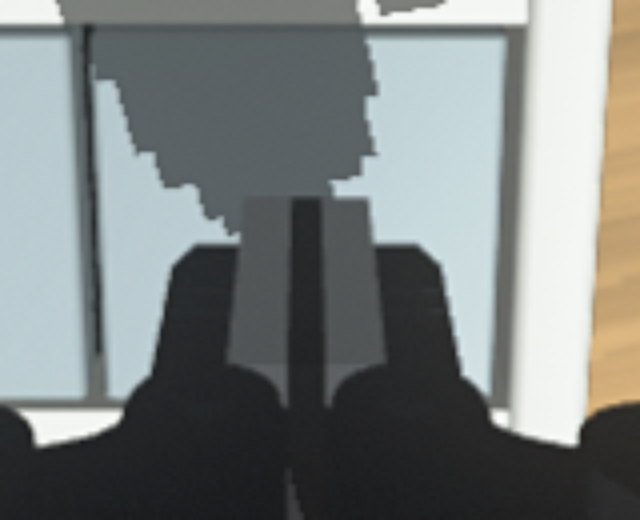

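The tip edge is at row 249.5, so the tips sit a few mm above the panel, farther back than the nominal TCP offset. I'll continue down.

```bash
python3 -m creep '[[0,0,0.02,0,0],[0,0,0.04,0,0],[0,0,0.04,0,0]]'>/dev/null; python3 f.py;python3 -m creep '[[0,0,0.02,0,0],[0,0,0.04,0,0],[0,0,0.04,0,0]]'|grep ^forc; python3 -m creep '[[0,0,0.02,0,0],[0,0,0.04,0,0],[0,0,0.04,0,0]]'|egrep '^forc|posi'
```

```text
6.65 z 0.1172 F [-0.29 -0.37  0.34]
force: [-0.3, -0.1, -0.3]
position: [0.5519, -0.1591, 0.1123]
force: [0.5, 0.2, 0.2]
```

```bash
python3 -m creep '[[0,0,0.02,0,0],[0,0,0.02,0,0]]'|egrep '^forc|posi'; python3 f.py;python3 -m creep '[[0,0,0.02,0,0],[0,0,0.02,0,0]]'|egrep '^forc|posi'; python3 f.py
```

```text
position: [0.5519, -0.1591, 0.1111]
force: [-0.6, -1.1, 0.0]
7.85 z 0.1113 F [-0.28 -0.1   0.1 ]
position: [0.5519, -0.1591, 0.1099]
force: [-0.1, 0.7, -0.5]
8.3 z 0.11 F [ 0.08 -0.34  0.14]
```

```bash
for i in 1; do python3 -m creep '[[0,0,0.02,0,0],[0,0,0.04,0,0],[0,0,0.04,0,0]]'|egrep '^forc|posi';python3 -m creep '[[0,0,0.02,0,0],[0,0,0.02,0,0]]'|egrep '^forc|posi';python3 -m creep '[[0,0,0.02,0,0],[0,0,0.02,0,0]]'|egrep '^forc|posi';done; python3 - <<'E'
from h import *
a=grab_frame('side')[100:200,240:400];b=grab_frame('wrist')[160:330,220:420]
o=np.zeros((350,790,3),np.uint8);a=cv2.resize(a,(400,250),interpolation=cv2.INTER_CUBIC);b=cv2.resize(b,(380,323));o[:250,:400]=a;o[:323,405:785]=b;cv2.imwrite('pics/c3.png',o)
E
```

```text
position: [0.5519, -0.159, 0.1075]
force: [-0.0, 0.5, -0.1]
position: [0.552, -0.1591, 0.1064]
force: [0.1, -0.6, 0.4]
position: [0.552, -0.1591, 0.1052]
force: [0.5, -0.0, 2.0]
```

View pics/c3.png

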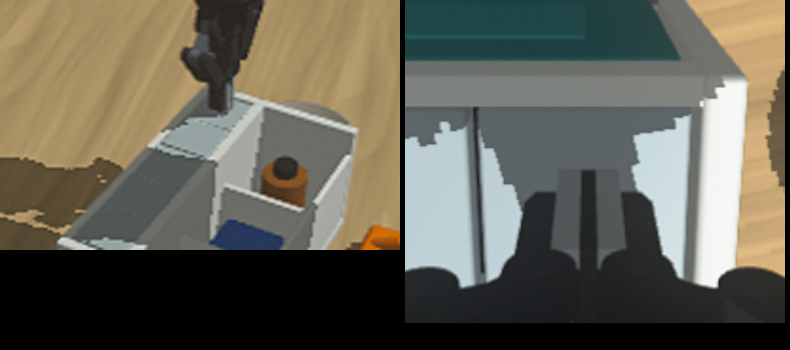

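The tip shadow now meets the tip on field 1, and Fz reads 2 N: contact at TCP z of about 0.1055. Next, small presses.

```bash
python3 f.py; python3 -m creep '[[0,0,0.01,0,0],[0,0,0.01,0,0]]'|egrep '^forc|posi'; python3 f.py;python3 -m creep '[[0,0,0.01,0,0],[0,0,0.01,0,0]]'|egrep '^forc|posi'; python3 f.py
```

```text
9.47 z 0.1052 F [-0.08 -0.2   1.28]
position: [0.5519, -0.1591, 0.1046]
force: [0.4, -0.3, 1.5]
9.93 z 0.1046 F [0.15 0.   2.32]
position: [0.552, -0.1591, 0.104]
force: [0.6, -0.9, 3.2]
10.38 z 0.104 F [ 0.58 -0.46  2.72]
```

```bash
python3 -m creep '[[0,0,0.02,0,0],[0,0,0.02,0,0]]'|egrep '^forc|posi'; python3 f.py;python3 -m creep '[[0,0,0.02,0,0],[0,0,0.02,0,0]]'|egrep '^forc|posi'; python3 f.py
```

```text
position: [0.552, -0.1591, 0.1027]
force: [1.9, 1.0, 3.6]
10.82 z 0.1028 F [0.89 0.13 3.15]
position: [0.552, -0.1591, 0.1016]
force: [1.7, -0.5, 4.2]
11.28 z 0.1016 F [ 1.33 -0.55  3.98]
```

The slope of about 0.5 N/mm matches the button spring. Pressing a little more and checking the flap.

```bash
python3 -m creep '[[0,0,0.02,0,0],[0,0,0.02,0,0]]'|egrep '^forc|posi'; cat >t.py <<'E'
from h import *
im=grab_frame('wrist');g=im.astype(int);s=status.observe()
T=(g[:,:,0]>g[:,:,2]+30)&(g[:,:,1]>g[:,:,2]+30);print('teal',T.sum(),[(c,np.where(T[:,c])[0][[0,-1]]) for c in(50,150,250) if T[:,c].any()],round(s['clock'],2),s['position'][2].round(4),s['force'].round(1))
E
python3 f.py; python3 t.py; python3 -m creep '[[0,0,0,0,0],[0,0,0,0,0],[0,0,0,0,0],[0,0,0,0,0],[0,0,0,0,0]]'|egrep '^forc|posi';python3 t.py
```

```text
position: [0.552, -0.1592, 0.1007]
force: [-0.6, 0.6, 9.8]
11.72 z 0.1007 F [-0.59  0.49 10.91]
teal 49647 [(50, array([ 22, 162])), (150, array([ 22, 162])), (250, array([ 22, 162]))] 11.78 0.1007 [-1.3  0.1 10.5]
position: [0.552, -0.1591, 0.1007]
force: [-1.3, 0.8, 10.5]
teal 49658 [(50, array([ 22, 162])), (150, array([ 22, 162])), (250, array([ 22, 162]))] 12.45 0.1007 [-1.6  0.  11. ]
```

The button bottomed at its stop, and the teal now spans rows 22–162: the flap is down. Next I lift away.

```bash
python3 -m creep '[[0,0,-0.2,0,0],[0,0,-0.5,0,0],[0,0,-1.0,0,0],[0,0,-1.6,0,0],[0,0,-2.0,0,0]]'|egrep '^forc|posi'; python3 -m creep '[[0,0,0,0,0],[0,0,0,0,0],[0,0,0,0,0],[0,0,0,0,0]]'|egrep '^forc|posi'; python3 - <<'E'
from h import *
a=grab_frame('side')[80:340,200:450];b=grab_frame('wrist')
o=np.zeros((400,790,3),np.uint8);o[:260*385//250,:385]=cv2.resize(a,(385,400));o[:250,388:788]=cv2.resize(b,(400,250));cv2.imwrite('pics/end.png',o)
E
```

```text
position: [0.5521, -0.1592, 0.2231]
force: [-0.4, 0.4, -0.4]
position: [0.5517, -0.1591, 0.2199]
force: [-0.0, -0.7, -0.3]
```

View pics/end.png

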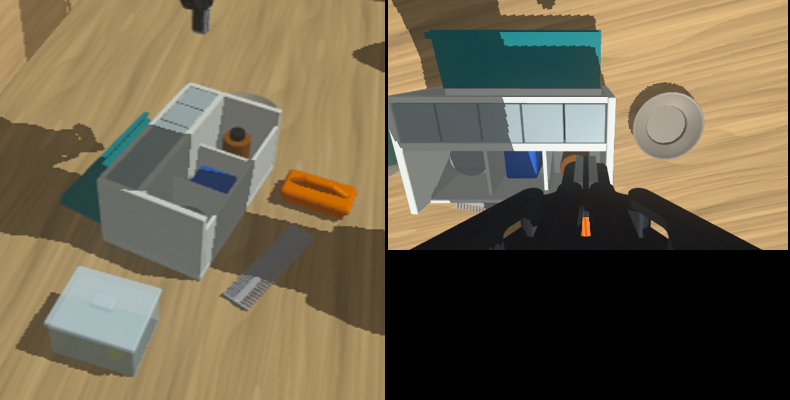

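The flap is fully down (teal at about (515,60) in the wrist view), the panel is flush, the hand is clear, and the saucer, box, brush and comb are undisturbed.

```bash
python3 -c "from workcell import bot;print(bot.job_done())"
```

```text
the job is handed in; nothing more can be done
None
```

Field 1 was the hidden button: pressing it to its stop (about 11 N) let the flap swing fully down, the hand is clear, the saucer, box, brush and comb look unmoved in the last pictures, and the job is handed in (the hand-in returned no verdict).

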